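# Hold a biscuit under load in the hardness tester

## Task

Test the square biscuit: pick it from the long white plate, lay it gently and flat in the middle of the tester's pulled-out carriage, let go of it, and push the carriage fully in under the lever. Then press the lever's paddle down until the lever arm is level, no further, so that the probe bears on the biscuit, and finish while holding it there: the program ends with the robot still pressing. Leave everything else in its place.

Things in the scene. Friction and masses are not known exactly. Their poses are not given: they have to be found in the camera images.
- square_biscuit: The biscuit to test: the square one, 50 x 50 x 10 mm, edges along its x and y, about 30 g, loose, lying flat on the plate (its underside 5 mm above the table). Origin: centre of its underside.
- plate: Long white rectangular plate, 350 (its x) x 170 mm (its y), fixed, with a 5 mm thick floor and a 5 mm thick rim that rises to 14 mm above the table. Three biscuits of one dough lie along its length about 95 mm apart in any order. Origin: centre of its underside.
- tester: Hardness tester, fixed, on an 18 mm high white base. Origin: on the table, straight under the probe's meeting point with the biscuit. x: the way the carriage is pushed in, away from the robot. The lever runs along y, from its hinge between two cheeks (y = 90 to 140 mm, 133 mm high) to its paddle at -y. A thin post (x = 45, y = -124 mm) has a dark top at 113 mm: the height of a level arm.
- platen (a point): Centre of the carriage's flat square top, 80 x 80 mm, 45 mm above the table: the biscuit goes here. It moves with the carriage along the tester's x; pulled out it is 95 mm in front of the tester's origin, pushed in it is straight above it.
- carriage_knob (a point): Top centre of the carriage's upright black round knob, 22 mm in diameter, standing 38 mm tall (from 35 to 73 mm above the table), 95 mm in front (-x of the tester) of the platen's centre. Push it towards the tester's +x from its -x side, or grip it.
- carriage (a joint): Travel of the carriage along the tester's x in m: 0 pulled out, 0.095 fully in against its stop. Starts between 0 and 0.02. It slides with about 1.5 N of friction and stays where it is left.
- lever (a joint): Angle of the lever in rad: 0 raised (the arm slopes up by 0.4 rad towards its paddle; its rest position, it springs back there), 0.40 arm level, 0.62 bottom stop. With the biscuit in place the probe touches it at about 0.29; holding the paddle down at level takes 7 to 8 N.
- lever_pad (a point): Centre of the top face of the lever's black paddle, 40 x 46 mm, 14 mm thick. It is 240 mm from the hinge along the arm and 7 mm above the arm's middle; at level it is 117 mm above the table and 130 mm from the tester's origin along its -y. Press here from above.
- lever_hinge (a point): The lever's hinge axis, 110 mm above the table and 110 mm from the tester's origin along its +y; the axis runs along the tester's x.
- probe_tip (a point): Lowest point of the white domed probe, 22 mm in diameter, on its own spring (500 N/m, up to 30 mm of travel) under the middle of the lever arm. With the lever raised it is about 35 mm above the biscuit, so the carriage with the biscuit passes under it; the lever arm itself is then about 150 mm high there.
- probe: The sprung probe under the lever; origin at its lowest point, as probe_tip.
- round_biscuit: A round biscuit, 54 mm across, 10 mm thick, on the plate; a bystander. Origin: centre of its underside.
- finger_biscuit: A finger biscuit, 75 x 24 x 12 mm, on the plate; a bystander. Origin: centre of its underside.
- bowl: Small steel bowl, 90 mm across, 45 mm high, loose; a bystander. Origin: centre of its underside.
- jar: Small closed jar, 56 mm across, 75 mm high, loose; a bystander. Origin: centre of its underside.
- timer: Flat kitchen timer, 50 x 70 x 22 mm, loose; a bystander. Origin: centre of its underside.
- cup: White cup, 70 mm across, 80 mm high, loose; a bystander. Origin: centre of its underside.
- spatula: Spatula lying flat beside the plate, loose; a bystander.
Mind the look-alikes: they are no part of the job. Leave any blue, purple or red look-alike of the square_biscuit alone.

How it is judged:
By the outcome, as a careful person would: the job done as asked, in the order asked, and still so for the second after the job is handed in, while the arm keeps its last pose, push and grip.
It also fails if it takes over 72 s, if anything falls off the work surface, if the arm or the gripper's body presses on something with over 40 N, if the wrist force passes 120 N, or if a joint passes its speed limit or range.

## Robot

A 7-joint arm with a two-finger parallel gripper is mounted at the origin on the work surface. World frame = base frame: x ahead of the robot, y to its left, z up, the work surface at z = 0. Lengths are in mm, angles in degrees, forces in N, time in s.
With the tool pointing down it reaches from about 425 to 875 mm from the base axis. Payload 4.7 kg.
Tool frame: the origin (TCP) lies at the very end of the fingers, on their centre line; the grasp point (between the pads) lies grip_point_offset behind it (grip_point_offset is the distance from the TCP to the grasp point, in mm); z points along the fingers, y is the line along which they close (so a half turn about z gives the same grasp; the last joint's range is limited). The gripper opens to 85 mm and grips with 20 to 120 N. Pads are 22 mm wide; open, the fingers measure 114 mm over their backs; the gripper's body (76 mm by 85 mm) begins 54 mm behind the grasp point. The pads swing forward as they close: fully open they stand 13 mm farther back than shut.
Start: joints at [65.266, 18.392, -4.016, 83.108, 1.295, 78.541, -3.26], TCP at [280.251, -586.502, 231.349] pointing down, gripper open.
Joint ranges: [-163.93, 163.93], [-17.29, 119.83], [-79.2, 71.16], [3.27, 140.29], [-89.18, 269.18], [5.43, 117.66], [-154.24, 154.24]. Speed limits (degrees/s): [147.25, 147.25, 180, 180, 180, 180, 180].

## Interface

Orientations are given as a 3x3 rotation matrix whose columns are the frame's x, y, z axes.
In Python, from rig import observe, read_camera, job_done, grip_point_offset gives the robot as it stands.
- The arm moves only by the shell command python3 -m creep 'ROWS' [OPENING] [FORCE]. ROWS is JSON, a list of rows, each a list of 4 numbers: the shift along the tool's x, y, z in units of 50 mm (1.0 is 50 mm), then the turn about the tool's z in units of 8 degrees (1.0 is 8 degrees). In form: [[tx, ty, tz, twist], ...]. A call has 1 to 20 rows; each row shifts and turns the commanded pose from where the row before left it, along the tool's axes as they then stand; what a row does not reach is not made up. A row lasts 1/10 s, in which the tool goes at most 50 mm and 8.59 degrees, less where a joint would pass 70% of its speed; a pose out of reach is approached as far as the arm can. A call is refused whole if a number of a shift passes 1 or a number of a turn 1, either way. A call with a gripper value outside its range is refused whole. OPENING is the opening, from 0 (shut) to 1 (fully open), set as the call begins (- or left out, the last holds). The fingers move at their own pace and stop on an object; FORCE is the grip in N (left out, the last holds). Time passes only in rows, so rows that do not move let the fingers close. It gives the time, the measured TCP pose, the force, the opening and the grip force at its end, in the units of the state.
- observe(): the state, without advancing time (a new reading comes with each control period).
- read_camera(name): name is "scene" or "top" or "wrist"; returns a dict with "pixels" (420x560x3 uint8, blue, green, red), "fovy" (degrees; the focal length in pixels is half the picture's height over the tangent of half this angle, whatever the lens; pixels are square), "cx", "cy" (the principal point, pixels), "pose" (4x4, takes a point from camera to world coordinates); the wrist camera has in their place "mount" (4x4, takes a point from camera to tool coordinates, whose origin is the TCP and whose axes are the flange's). Camera axes: x right, y down, z forward; pixel columns grow to the right and rows downward; lengths in mm; the calibration is good to about 2 mm. A picture is of the moment at which its call begins: read the wrist's pose just before it. There is no depth.
- job_done(): hands the job in; it is judged then, once.
The state is a dict: "time": time; "joint_positions": joint angles; "dq": joint speeds; "effort": joint torques, N m; "eef_pos": TCP position; "eef_rot": TCP orientation; "contact_force": force on the tool from outside, world axes, zero at the start; "wrist_torque": the same for the moment, N m; "gripper_width": finger opening in mm; "finger_force": force on a finger pad.
Only numpy, scipy, OpenCV 4.12 (cv2) and the standard library are available. Lean on these libraries where they do the work, as an engineer would, in place of code of your own. Each camera call takes 0.05 s, during which the arm holds its last target. There are 200 camera calls.

## Working session

There is one attempt and no reset: what is moved stays moved. The work goes in short steps, Python scripts to look and compute and a shell command to move; the robot and the scene stay as the last step left them, time stands still between calls to the robot, and variables do not carry over. Pictures are saved under pics/ and viewed, at most 11 in all, crops included, and the job is handed in when it is done.

```bash
mkdir -p pics; ls
python3 - <<'E'
from rig import *
import cv2,numpy as np
print({k:np.round(v,3).tolist() for k,v in observe().items()}, grip_point_offset)
for n in ("scene","top"):
    c=read_camera(n); cv2.imwrite(f"pics/{n}0.png",c["pixels"]); print(n,c["fovy"],c["cx"],c["cy"],np.round(c["pose"],3).tolist())
E
```

```text
pics
{'time': 0.0, 'joint_positions': [65.265, 18.44, -4.016, 83.174, 1.293, 78.539, -3.26], 'dq': [-0.017, 0.089, -0.004, 0.014, 0.054, -0.088, 0.013], 'effort': [0.001, -49.357, -0.382, -31.433, 0.013, 0.011, 0.0], 'eef_pos': [280.012, -586.016, 230.218], 'eef_rot': [[0.902, 0.431, -0.001], [0.431, -0.902, 0.002], [-0.0, -0.002, -1.0]], 'contact_force': [0.59, -0.946, -0.382], 'wrist_torque': [0.02, 0.013, 0.023], 'finger_force': 0.0, 'gripper_width': 85.425} 18.700000000000003
scene 55.58265930052131 280.08511955453986 206.81368913470547 [[0.635, 0.613, -0.469, 1008.63], [0.772, -0.509, 0.381, -411.977], [-0.005, -0.604, -0.797, 959.907], [0.0, 0.0, 0.0, 1.0]]
top 43.50802515296602 280.9562927264123 217.78396774994474 [[-0.006, -0.999, 0.047, 462.065], [-1.0, 0.006, 0.001, -37.82], [-0.001, -0.047, -0.999, 1671.754], [0.0, 0.0, 0.0, 1.0]]
```

View pics/scene0.png

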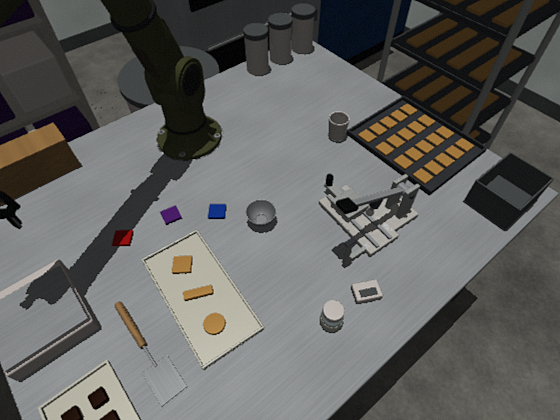

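View pics/top0.png

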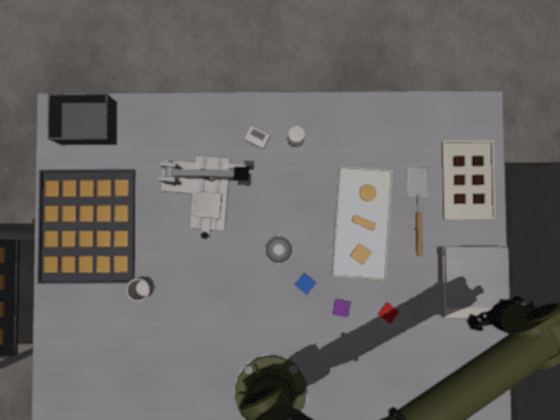

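Candidates for the square biscuit are listed below.
- Orange square on the long plate: top (361,254), scene (182,264).
- Blue square: top (305,284). Purple: top (342,308). Red: top (388,313).
- Orange squares on the dark tray: top about (90,225).

By the description I choose the orange square on the long plate. The tester is at top (205,190), with its knob at (205,235), platen at (207,205) and paddle at (241,174).

```bash
cat > h.py <<'E'
import numpy as np,cv2
from rig import *
def ray(c,uv,pose=None):
    P=c["pose"] if pose is None else pose; f=210/np.tan(np.radians(c["fovy"])/2)
    d=P[:3,:3]@np.array([(uv[0]-c["cx"])/f,(uv[1]-c["cy"])/f,1]); return P[:3,3],d
def onz(c,uv,z,pose=None):
    o,d=ray(c,uv,pose); return (o+d*(z-o[2])/d[2])
def proj(c,p,pose=None):
    P=c["pose"] if pose is None else pose; f=210/np.tan(np.radians(c["fovy"])/2)
    q=P[:3,:3].T@(np.array(p)-P[:3,3]); return np.array([c["cx"]+f*q[0]/q[2],c["cy"]+f*q[1]/q[2]])
def wpose(c,s):
    T=np.eye(4);T[:3,:3]=s["eef_rot"];T[:3,3]=s["eef_pos"];return T@c["mount"]
def blobs(m,lo=8):
    n,l,st,ce=cv2.connectedComponentsWithStats(m.astype(np.uint8))
    return [(ce[i],st[i,4],l==i) for i in range(1,n) if st[i,4]>=lo]
E
python3 - <<'E'
from h import *
c=read_camera("top"); im=c["pixels"]; s=read_camera("scene")
for nm,cc,box in (("top",c,(335,165,395,280)),("scene",s,(140,230,270,370))):
    hsv=cv2.cvtColor(cc["pixels"],cv2.COLOR_BGR2HSV)
    m=(hsv[...,0]<25)&(hsv[...,1]>110)&(hsv[...,2]>90); k=np.zeros_like(m); x0,y0,x1,y1=box; k[y0:y1,x0:x1]=1
    for ce,a,l in blobs(m&k):
        P=np.array([onz(cc,p,15)[:2] for p in np.argwhere(l)[:,::-1].astype(float)],np.float32)
        r=cv2.minAreaRect(P); print(nm,ce.round(1),a,P.mean(0).round(1),np.round(r[0],1),np.round(r[1],1),round(r[2],1))
g=cv2.cvtColor(im,cv2.COLOR_BGR2GRAY)
k=np.zeros(g.shape,bool);k[150:245,195:255]=1
for ce,a,l in blobs((g<45)&k): print("dark",ce.round(1),a,onz(c,ce,73).round(1),onz(c,ce,205).round(1))
a=cv2.resize(im[145:245,150:260],None,fx=5,fy=5,interpolation=cv2.INTER_CUBIC)
b=cv2.resize(im[225:285,330:395],None,fx=3.5,fy=3.5,interpolation=cv2.INTER_CUBIC)
o=np.zeros((500,550+b.shape[1],3),np.uint8);o[:,:550]=a;o[:b.shape[0],550:]=b
cv2.imwrite("pics/crop1.png",o)
E
```

```text
top [367.4 192.4] 164 [ 618.8 -309.8] [ 618.5 -310.1] [41.1 41.3] 89.2
top [363.4 222.1] 110 [ 524.8 -295.8] [ 524.7 -296. ] [67.2 16.6] 66.4
top [360.4 253.5] 181 [ 426.4 -285.3] [ 426.5 -285.2] [41.3 42.2] 52.5
scene [181.7 263.8] 291 [ 431.8 -286.4] [ 431.9 -286.3] [48.3 48.9] 52.7
scene [197.4 291.9] 243 [ 528.3 -297.8] [ 528.6 -297.1] [73.4 23.4] 66.1
scene [213.8 323.1] 350 [ 623.9 -311.2] [ 623.6 -310.5] [48.9 51. ] 55.4
scene [141.2 341.1] 32 [ 550.8 -468.8] [ 549.8 -466.1] [ 9.3 26.8] 62.6
dark [241.4 173.8] 192 [672.6  83.5  73. ] [655.2  73.5 205. ]
dark [204.1 235. ] 19 [486.6 197.4  73. ] [484.6 177.9 205. ]
```

View pics/crop1.png

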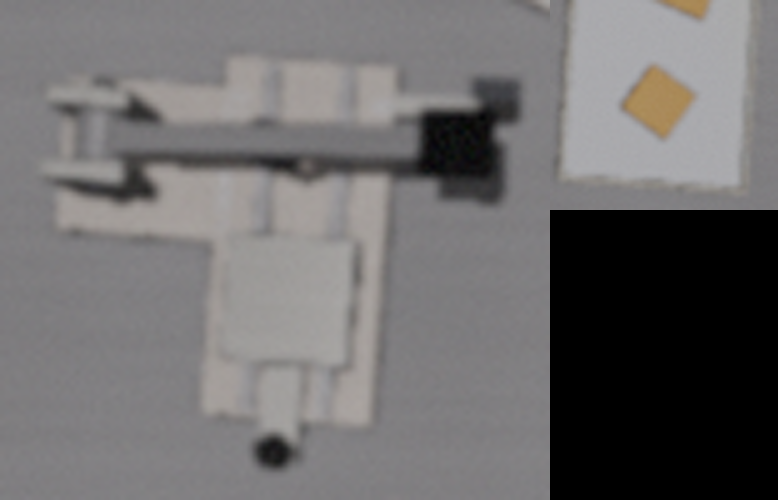

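The crop shows the chosen biscuit as an orange square turned about 50° (crop (658,100)). The platen is at crop (288,302) and the knob at (273,450). Both views agree on the biscuit at about (429,-286) with edges at 52.5°. I'll move over it.

```bash
python3 -m creep '[[0.2,-0.15,0,0],[0.4,-0.3,0,0],[0.5,-0.4,0,0],[0.5,-0.4,0,0],[0.5,-0.4,0,0],[0.5,-0.4,0,0],[0.5,-0.4,0,0],[0.5,-0.4,0,0],[0.5,-0.4,0,0],[0.5,-0.4,0,0],[0.4,-0.3,0,0],[0.3,-0.18,0,0],[0,0,0,-0.8],[0,0,0,-0.9],[0,0,0,-0.9],[0,0,0,-0.8],[0,0,0,0],[0,0,0,0]]' 0.85 20
python3 - <<'E'
from h import *
s=observe(); c=read_camera("wrist"); print(np.round(c["mount"],3).tolist(),c["fovy"],c["cx"],c["cy"])
cv2.imwrite("pics/w1.png",c["pixels"])
P=wpose(c,s); hsv=cv2.cvtColor(c["pixels"],cv2.COLOR_BGR2HSV)
m=(hsv[...,0]<25)&(hsv[...,1]>110)&(hsv[...,2]>90)
for ce,a,l in blobs(m,300):
    Q=np.array([onz(c,p,15,P)[:2] for p in np.argwhere(l)[:,::-1].astype(float)],np.float32)
    r=cv2.minAreaRect(Q); print(ce.round(1),a,Q.mean(0).round(1),np.round(r[0],1),np.round(r[1],1),round(r[2],1))
E
```

```text
time: 2.0
eef_pos: [430.3, -285.3, 231.3]
eef_rot: [[0.607, 0.795, -0.0], [0.795, -0.607, -0.0], [-0.0, -0.0, -1.0]]
contact_force: [-0.1, 0.9, 0.5]
gripper_width: 72.3
finger_force: 0.0
[[-0.002, -0.95, -0.313, 81.364], [1.0, -0.002, -0.0, 1.12], [-0.0, -0.313, 0.95, -142.895], [0.0, 0.0, 0.0, 1.0]] 59.27323338353895 283.8350710610988 207.38483747244214
[465.8  66.6] 2798 [ 621.9 -309.2] [ 621.7 -309.6] [52.3 51.8] 9.1
[370.9 118. ] 1966 [ 528.2 -295.1] [ 527.8 -296.2] [74.4 23.3] 65.7
[283.1 191.8] 349 [ 418.  -301.8] [ 417.9 -300. ] [ 9.4 48.6] 52.5
[446.5 260.3] 1220 [ 510.5 -469.4] [ 508.9 -469.5] [ 16.9 103.2] 89.9
[207. 325.] 986 [ 252.3 -374.5] [ 250.4 -370.9] [47.  39.7] 52.5
```

View pics/w1.png

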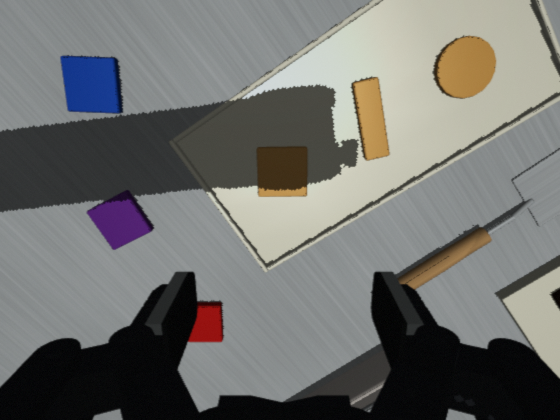

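The biscuit, mostly in shadow, is at pixels (257..307, 147..196), square to the gripper. I'll remeasure it with a shadow-tolerant mask.

Run:
```python
from h import *
s=observe(); c=read_camera("wrist")
P=wpose(c,s); hsv=cv2.cvtColor(c["pixels"],cv2.COLOR_BGR2HSV)
m=(hsv[...,0]<25)&(hsv[...,1]>110)&(hsv[...,2]>30);k=np.zeros_like(m);k[120:230,230:335]=1
for ce,a,l in blobs(m&k,300):
    Q=np.array([onz(c,p,15,P)[:2] for p in np.argwhere(l)[:,::-1].astype(float)],np.float32)
    r=cv2.minAreaRect(Q); print(ce.round(1),a,Q.mean(0).round(1),np.round(r[0],1),np.round(r[1],1),round(r[2],1))
    d=np.r_[Q.mean(0)-s["eef_pos"][:2],0]; print("tool shift units",(s["eef_rot"].T@d/50).round(3),s["eef_pos"].round(1))
```

```text
[281.9 170.8] 2408 [ 430.1 -284.1] [ 429.7 -284.3] [49.7 48.5] 53.5
tool shift units [ 0.018 -0.018 -0.   ] [ 430.3 -285.4  231.3]
```

```bash
python3 -m creep '[[0.02,-0.02,0.2,0],[0,0,0.4,0],[0,0,0.5,0],[0,0,0.5,0],[0,0,0.5,0],[0,0,0.5,0],[0,0,0.5,0],[0,0,0.4,0],[0,0,0.3,0],[0,0,0.2,0],[0,0,0.16,0],[0,0,0.12,0],[0,0,0.1,0],[0,0,0.08,0],[0,0,0,0],[0,0,0,0]]'
```

```text
time: 3.7
eef_pos: [430.3, -284.7, 8.6]
eef_rot: [[0.605, 0.796, 0.0], [0.796, -0.605, -0.0], [-0.0, 0.001, -1.0]]
contact_force: [-0.2, -0.2, -0.3]
gripper_width: 72.4
finger_force: 0.0
```

```bash
python3 -m creep '[[0,0,0,0],[0,0,0,0],[0,0,0,0],[0,0,0,0],[0,0,0,0],[0,0,0,0],[0,0,0,0]]' 0.3 20
```

```text
time: 4.4
eef_pos: [430.4, -284.7, 8.9]
eef_rot: [[0.605, 0.796, 0.0], [0.796, -0.605, -0.001], [-0.0, 0.001, -1.0]]
contact_force: [-1.2, 0.6, 6.0]
gripper_width: 49.0
finger_force: 20.9
```

```bash
python3 -m creep '[[0,0,-0.05,0],[0,0,-0.1,0],[0,0,-0.2,0],[0,0,-0.4,0],[0,0,-0.5,0],[0,0,-0.5,0],[0,0,-0.5,0],[0,0,-0.5,0],[0,0,-0.5,0],[0,0,-0.5,0],[0,0,-0.4,0],[0,0,-0.2,0],[0,0,0,0],[0,0,0,0]]'
python3 - <<'E'
from h import *
c=read_camera("top"); s=read_camera("scene")
crn=np.array([[222,237],[357,242],[348,367],[218,357]])/5+[150,145]-.4
Q=np.array([onz(c,p,45)[:2] for p in crn]); print("platen top",Q.round(1).tolist(),Q.mean(0).round(1),np.linalg.norm(Q-np.roll(Q,1,0),axis=1).round(1))
g=cv2.cvtColor(s["pixels"],cv2.COLOR_BGR2GRAY)
k=np.zeros(g.shape,bool);k[165:225,315:365]=1
for ce,a,l in blobs((g<40)&k):
    ys=np.argwhere(l); print("scene dark",ce.round(1),a,ys[:,0].min(),ys[:,0].max(),onz(s,ce,55).round(1),onz(s,ce,203).round(1))
cv2.imwrite("pics/s2.png",cv2.resize(s["pixels"][150:270,300:440],None,fx=5,fy=5,interpolation=cv2.INTER_CUBIC))
E
```

```text
time: 5.8
eef_pos: [429.8, -284.2, 225.1]
eef_rot: [[0.605, 0.796, -0.001], [0.796, -0.605, 0.0], [-0.0, -0.001, -1.0]]
contact_force: [0.3, 0.2, -0.6]
gripper_width: 48.9
finger_force: 20.9
platen top [[620.6, 232.9], [616.9, 149.1], [539.3, 154.8], [546.0, 235.3]] [580.7 193. ] [74.6 83.9 77.8 80.8]
scene dark [329.  179.8] 65 174 185 [490.9 197.8  55. ] [575.6  98.1 203. ]
scene dark [346.6 205.5] 230 198 213 [593.2 169.4  55. ] [661.1  74.3 203. ]
```

View pics/s2.png

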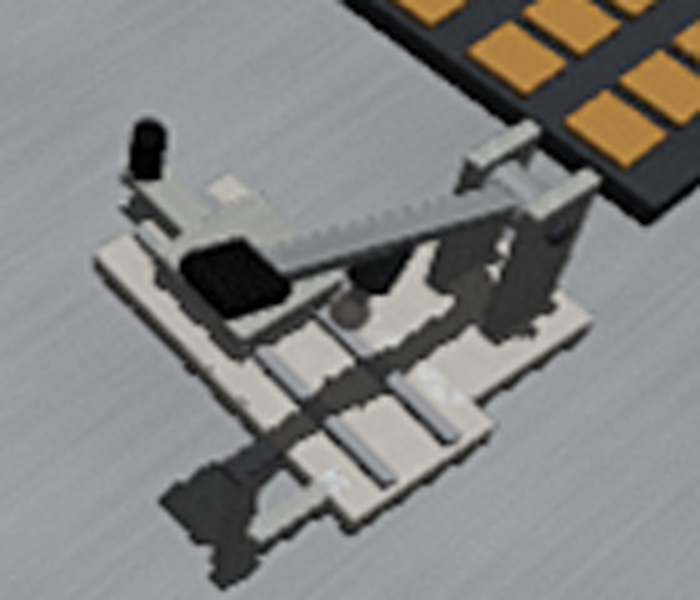

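Views agree: the knob is at about (490,197) and the platen at about (584,193), with tester yaw about -3°. In the crop the lever is raised and the paddle is at (235,278). Next I'll carry the biscuit over the platen.

```bash
python3 -m creep '[[0.2,-0.07,0,0],[0.4,-0.14,0,0],[0.55,-0.193,0,0],[0.55,-0.193,0,0],[0.55,-0.193,0,0],[0.55,-0.193,0,0],[0.55,-0.193,0,0],[0.55,-0.193,0,0],[0.55,-0.193,0,0],[0.55,-0.193,0,0],[0.55,-0.193,0,0],[0.55,-0.193,0,0],[0.55,-0.193,0,0],[0.55,-0.193,0,0],[0.55,-0.193,0,0],[0.55,-0.193,0,0],[0.55,-0.193,0,0],[0.4,-0.14,0,0],[0.2,-0.07,0,0]]'
python3 -m creep '[[0,0,0,-0.5],[0,0,0,-0.8],[0,0,0,-0.9],[0,0,0,-0.9],[0,0,0,-0.8],[0,0,0,-0.4],[0,0,0,0],[0,0,0,0]]'
python3 - <<'E'
from h import *
s=observe(); c=read_camera("wrist"); cv2.imwrite("pics/w3.png",c["pixels"])
P=wpose(c,s); np.save("P3.npy",P); print(proj(c,(490,197,73),P),proj(c,(584,193,45),P))
E
```

```text
time: 7.8
eef_pos: [583.3, 195.3, 225.0]
eef_rot: [[0.602, 0.798, -0.002], [0.798, -0.602, 0.002], [0.0, -0.002, -1.0]]
contact_force: [0.3, -0.3, -0.5]
gripper_width: 48.9
finger_force: 20.9
time: 8.6
eef_pos: [584.0, 191.5, 225.5]
eef_rot: [[0.052, 0.999, -0.001], [0.999, -0.052, -0.001], [-0.001, -0.001, -1.0]]
contact_force: [0.4, 0.2, -0.2]
gripper_width: 49.3
finger_force: 20.9
[168.61665405 187.38613693] [282.38324604 178.13095287]
```

View pics/w3.png

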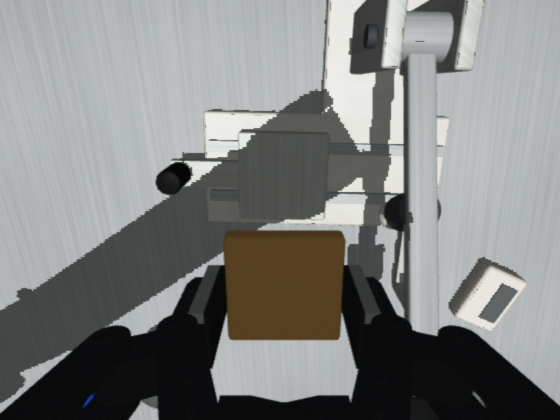

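Run:
```python
from h import *
c=read_camera("wrist"); P=np.load("P3.npy"); im=cv2.imread("pics/w3.png"); g=cv2.cvtColor(im,cv2.COLOR_BGR2GRAY)
hsv=cv2.cvtColor(im,cv2.COLOR_BGR2HSV)
z=231.5
m=(hsv[...,0]<25)&(hsv[...,1]>110)&(hsv[...,2]>30);k=np.zeros_like(m);k[210:350,200:370]=1
for ce,a,l in blobs(m&k,500):
    Q=np.array([onz(c,p,z,P)[:2] for p in np.argwhere(l)[:,::-1].astype(float)],np.float32); r=cv2.minAreaRect(Q)
    print("held",ce.round(1),Q.mean(0).round(1),r)
print("grey rows col285",g[120:230:2,285].tolist()); print("row175",g[175,230:340:2].tolist())
cv2.imwrite("pics/c3.png",np.clip(cv2.resize(im[100:240,140:345],None,fx=3.9,fy=3.9,interpolation=cv2.INTER_CUBIC).astype(int)*2,0,255).astype(np.uint8))
```

```text
held [283.8 283.7] [585.3 192.8] ((585.3025512695312, 191.506591796875), (50.907142639160156, 49.24118423461914), 86.9537353515625)
grey rows col285 [92, 91, 89, 90, 91, 89, 65, 76, 79, 78, 77, 81, 79, 80, 79, 80, 78, 78, 79, 79, 78, 78, 80, 81, 80, 79, 80, 79, 79, 80, 79, 80, 81, 80, 81, 82, 81, 80, 82, 81, 81, 80, 80, 82, 82, 82, 82, 82, 83, 86, 218, 218, 185, 182, 182]
row175 [79, 80, 80, 80, 75, 78, 78, 77, 76, 79, 81, 80, 78, 80, 81, 77, 76, 79, 80, 80, 79, 79, 78, 77, 79, 81, 80, 80, 81, 78, 80, 78, 79, 80, 81, 82, 77, 79, 80, 81, 82, 79, 79, 80, 81, 81, 82, 79, 75, 89, 92, 92, 94, 95, 95]
```

View pics/c3.png

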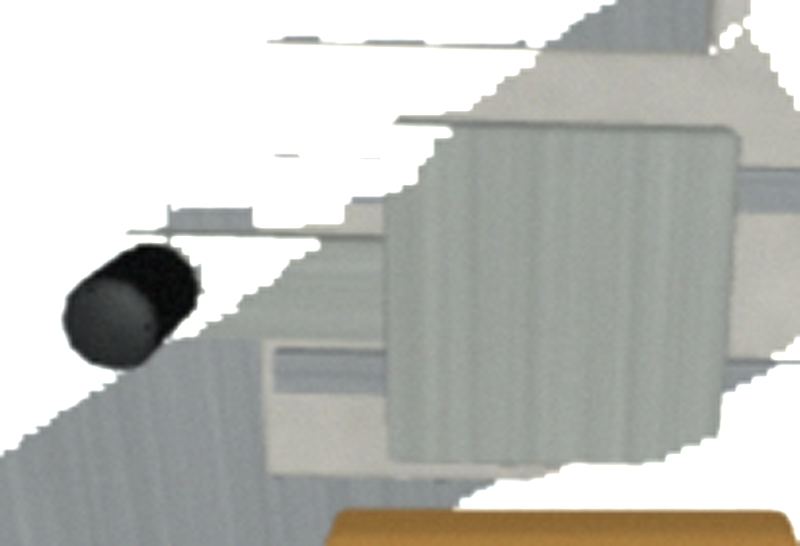

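Run:
```python
from h import *
c=read_camera("wrist"); P=np.load("P3.npy"); s=observe()
u=lambda p:np.array(p)/3.9+[140,100]-.4
Q=np.array([onz(c,u(p),45,P)[:2] for p in [(388,128),(733,130),(720,463),(388,460)]]); M=Q.mean(0)
print(Q.round(1).tolist(),M,np.linalg.norm(Q-np.roll(Q,1,0),axis=1).round(1))
K=onz(c,u((110,322)),73,P)[:2]; d=M-K; print("knob",K,np.linalg.norm(d),np.degrees(np.arctan2(d[1],d[0])))
print(s["eef_pos"].round(1))
for p in ((322,42),(700,50)): print(onz(c,u(p),18,P).round(1))
```

```text
[[548.8, 235.5], [625.2, 231.0], [620.8, 152.6], [541.7, 157.5]] [584.13469192 194.14080492] [78.3 76.5 78.5 79.3]
knob [490.00516921 201.45923079] 94.41359225681147 -4.4457154249227235
[584.1 191.8 225.7]
[531.7 253.2  18. ]
[620.7 246.6  18. ]
```

```bash
python3 -m creep '[[0.04,-0.01,0.2,0.12],[0,0,0.4,0],[0,0,0.5,0],[0,0,0.5,0],[0,0,0.5,0],[0,0,0.4,0],[0,0,0.35,0],[0,0,0.25,0],[0,0,0.2,0],[0,0,0.1,0],[0,0,0.05,0],[0,0,0,0],[0,0,0,0],[0,0,0,0]]'
```

```text
time: 10.15
eef_pos: [584.3, 194.0, 54.0]
eef_rot: [[0.067, 0.998, 0.001], [0.998, -0.067, 0.0], [0.0, 0.001, -1.0]]
contact_force: [0.1, -0.5, 0.3]
gripper_width: 49.2
finger_force: 20.9
```

```bash
python3 -m creep '[[0,0,0.01,0],[0,0,0.01,0],[0,0,0.01,0],[0,0,0,0],[0,0,0,0]]'
```

```text
time: 10.65
eef_pos: [583.8, 193.9, 51.7]
eef_rot: [[0.067, 0.998, -0.0], [0.998, -0.067, -0.0], [-0.0, -0.0, -1.0]]
contact_force: [-0.2, 0.6, -0.9]
gripper_width: 49.1
finger_force: 20.9
```

```bash
python3 -m creep '[[0,0,0.01,0],[0,0,0.01,0],[0,0,0.01,0],[0,0,0,0],[0,0,0,0]]'
```

```text
time: 11.15
eef_pos: [583.8, 193.9, 50.3]
eef_rot: [[0.067, 0.998, -0.0], [0.998, -0.067, -0.0], [-0.0, -0.0, -1.0]]
contact_force: [0.3, 0.6, -0.7]
gripper_width: 49.1
finger_force: 20.9
```

```bash
python3 -m creep '[[0,0,0.01,0],[0,0,0.01,0],[0,0,0,0],[0,0,0,0],[0,0,0,0]]'
```

```text
time: 11.65
eef_pos: [583.8, 193.9, 49.3]
eef_rot: [[0.067, 0.998, -0.0], [0.998, -0.067, -0.0], [-0.0, -0.0, -1.0]]
contact_force: [-0.2, 0.6, -0.7]
gripper_width: 49.4
finger_force: 20.9
```

```bash
python3 -m creep '[[0,0,0.01,0],[0,0,0.01,0],[0,0,0,0],[0,0,0,0],[0,0,0,0]]'
```

```text
time: 12.15
eef_pos: [584.1, 194.0, 48.9]
eef_rot: [[0.067, 0.998, 0.001], [0.998, -0.067, -0.0], [-0.0, 0.001, -1.0]]
contact_force: [-1.2, -1.6, 5.4]
gripper_width: 49.3
finger_force: 21.4
```

The biscuit is touching at 5 N, so I'll release it and rise.

```bash
python3 -m creep '[[0,0,-0.01,0],[0,0,0,0],[0,0,0,0],[0,0,0,0],[0,0,0,0]]' 0.75
python3 -m creep '[[0,0,-0.05,0],[0,0,-0.1,0],[0,0,-0.2,0],[0,0,-0.4,0],[0,0,-0.5,0],[0,0,-0.5,0],[0,0,-0.5,0],[0,0,-0.5,0],[0,0,-0.5,0],[0,0,-0.2,0],[0,0,0,0],[0,0,0,0]]'
python3 - <<'E'
from h import *
s=observe(); c=read_camera("wrist"); cv2.imwrite("pics/w4.png",c["pixels"]); im=c["pixels"]
P=wpose(c,s); np.save("P4.npy",P); print(s["eef_pos"])
hsv=cv2.cvtColor(im,cv2.COLOR_BGR2HSV)
m=(hsv[...,0]<25)&(hsv[...,1]>110)&(hsv[...,2]>30)
for ce,a,l in blobs(m,500):
    Q=np.array([onz(c,p,55,P)[:2] for p in np.argwhere(l)[:,::-1].astype(float)],np.float32); print("bisc",ce,Q.mean(0),cv2.minAreaRect(Q))
E
```

```text
time: 12.65
eef_pos: [583.8, 193.9, 48.6]
eef_rot: [[0.067, 0.998, -0.0], [0.998, -0.067, -0.0], [-0.0, -0.0, -1.0]]
contact_force: [0.6, 1.1, 0.6]
gripper_width: 63.8
finger_force: 0.0
time: 13.85
eef_pos: [583.4, 193.7, 220.5]
eef_rot: [[0.067, 0.998, -0.001], [0.998, -0.067, -0.001], [-0.001, -0.001, -1.0]]
contact_force: [-0.1, 0.1, -1.2]
gripper_width: 64.1
finger_force: 0.0
[583.44864662 193.69258029 220.51328911]
bisc [284.61327516 183.96011218] [585.28467 193.35222] ((585.2619018554688, 192.91448974609375), (49.82136154174805, 48.95589828491211), 86.10494995117188)
```

View pics/w4.png

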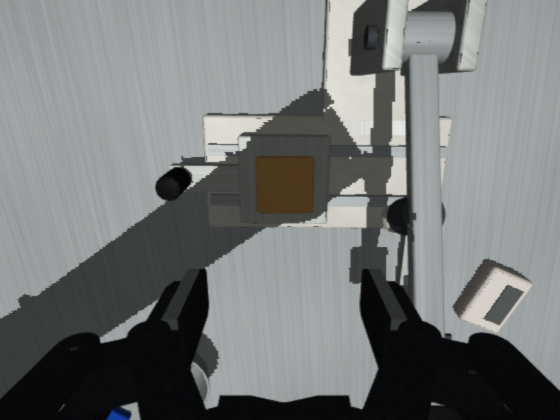

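The biscuit lies flat and centred on the platen at (285,184), and the knob top is at (168,188). Next I'll shut the gripper, move behind the knob and go down.

```bash
python3 -m creep '[[0,-0.2,0,0],[0,-0.4,0,0],[0,-0.5,0,0],[0,-0.5,0,0],[0,-0.5,0,0],[0,-0.5,0,0],[0,-0.3,0,0],[0,-0.1,0,0],[0,0,0,0],[0,0,0,0]]' 0
python3 -m creep '[[0,0,0.2,0],[0,0,0.4,0],[0,0,0.5,0],[0,0,0.5,0],[0,0,0.5,0],[0,0,0.5,0],[0,0,0.4,0],[0,0,0.3,0],[0,0,0.15,0],[0,0,0.04,0],[0,0,0,0],[0,0,0,0]]'
python3 - <<'E'
from h import *
s=observe(); c=read_camera("wrist"); cv2.imwrite("pics/w5.png",c["pixels"]);P=wpose(c,s)
print(s["eef_pos"],s["gripper_width"],proj(c,(490.3,200.5,73),P))
g=cv2.cvtColor(c["pixels"],cv2.COLOR_BGR2GRAY)
t=read_camera("top");g=cv2.cvtColor(t["pixels"],cv2.COLOR_BGR2GRAY);u=proj(t,(486.6,198,73)).round().astype(int);print(u)
E
```

```text
time: 14.9
eef_pos: [434.6, 203.6, 221.1]
eef_rot: [[0.067, 0.998, 0.0], [0.998, -0.067, -0.0], [-0.0, 0.0, -1.0]]
contact_force: [-0.5, -0.2, 0.2]
gripper_width: -0.3
finger_force: 0.0
time: 16.1
eef_pos: [434.9, 204.2, 47.6]
eef_rot: [[0.067, 0.998, 0.002], [0.998, -0.067, 0.0], [0.0, 0.002, -1.0]]
contact_force: [-0.3, 0.4, 0.6]
gripper_width: 0.0
finger_force: 0.0
[434.91161735 204.22614289  47.58030414] 0.004055933227408433 [430.1381508  314.26558448]
[204 235]
```

View pics/w5.png

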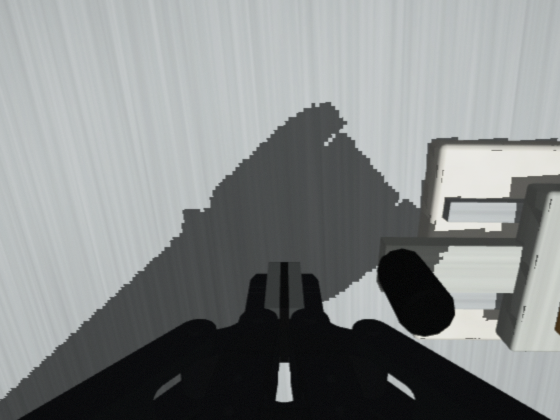

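The knob is at (425,305) and the shut fingers are at (285,265), roughly in line with it. I'll push slowly.

```bash
python3 -m creep '[[0.04,0.1,0,0],[0,0.15,0,0],[0,0.15,0,0],[0,0.08,0,0],[0,0.04,0,0],[0,0.04,0,0],[0,0.06,0,0],[0,0.08,0,0],[0,0.1,0,0],[0,0.1,0,0],[0,0.1,0,0],[0,0.1,0,0],[0,0.1,0,0],[0,0.1,0,0],[0,0.1,0,0],[0,0.1,0,0],[0,0.1,0,0],[0,0.1,0,0],[0,0.1,0,0],[0,0.08,0,0]]'
```

```text
time: 18.2
eef_pos: [528.6, 199.5, 46.8]
eef_rot: [[0.067, 0.998, 0.0], [0.998, -0.067, -0.0], [-0.0, 0.0, -1.0]]
contact_force: [-2.2, -1.1, -0.1]
gripper_width: -0.0
finger_force: 0.8
```

```bash
python3 -m creep '[[0,0.08,0,0],[0,0.08,0,0],[0,0.06,0,0],[0,0.04,0,0],[0,0,0,0]]'
```

```text
time: 18.7
eef_pos: [541.7, 199.0, 46.9]
eef_rot: [[0.067, 0.998, 0.001], [0.998, -0.067, 0.001], [0.001, 0.001, -1.0]]
contact_force: [0.8, -0.3, -0.7]
gripper_width: -0.0
finger_force: 0.1
```

```bash
python3 -m creep '[[0,0.04,0,0],[0,0.04,0,0],[0,0.04,0,0],[0,0.04,0,0],[0,0,0,0]]'
```

```text
time: 19.2
eef_pos: [548.2, 198.6, 46.8]
eef_rot: [[0.066, 0.998, -0.002], [0.998, -0.066, -0.0], [-0.0, -0.002, -1.0]]
contact_force: [-5.0, -0.8, 2.8]
gripper_width: 0.2
finger_force: 2.4
```

```bash
python3 -m creep '[[0,0.04,0,0],[0,0.04,0,0],[0,0.02,0,0],[0,0,0,0],[0,0,0,0]]'
```

```text
time: 19.7
eef_pos: [548.4, 198.5, 46.7]
eef_rot: [[0.065, 0.998, -0.011], [0.998, -0.065, -0.003], [-0.004, -0.01, -1.0]]
contact_force: [-16.7, -2.1, 13.9]
gripper_width: -0.2
finger_force: 8.9
```

The carriage is against its stop, with 17 N of push at a steady position. I'll back off, rise and go over the paddle.

```bash
python3 -m creep '[[0,-0.1,0,0],[0,-0.2,0,0],[0,-0.2,0,0],[0,-0.1,-0.2,0],[0,0,-0.4,0],[0,0,-0.5,0],[0,0,-0.5,0],[0,0,-0.5,0],[0,0,-0.5,0],[0,0,-0.5,0],[0,0,-0.5,0],[0,0,-0.5,0],[0,0,-0.4,0],[0,0,-0.1,0],[0,0,0,0]]'
python3 -m creep '[[-0.2,0.2,0,0],[-0.4,0.4,0,0],[-0.5,0.5,0,0],[-0.5,0.55,0,0],[-0.5,0.55,0,0],[-0.4,0.5,0,0],[-0.2,0.35,0,0],[0,0,0,0],[0,0,0,0],[0,0,0,0]]'
python3 - <<'E'
from h import *
s=observe(); c=read_camera("wrist"); P=wpose(c,s);t=read_camera("scene")
print(s["eef_pos"],proj(c,(661.3,82.5,210),P),proj(c,(659,188,153),P))
cv2.imwrite("pics/w6.png",np.hstack([c["pixels"][:,:420],cv2.resize(t["pixels"][150:255,310:405],(380,420),interpolation=cv2.INTER_CUBIC)]))
g=cv2.cvtColor(c["pixels"],cv2.COLOR_BGR2GRAY)
np.save("P6.npy",P)
E
```

```text
time: 21.2
eef_pos: [524.4, 200.2, 277.7]
eef_rot: [[0.067, 0.998, 0.002], [0.998, -0.067, 0.0], [0.0, 0.002, -1.0]]
contact_force: [-0.1, -0.3, -0.2]
gripper_width: 0.1
finger_force: 0.0
time: 22.2
eef_pos: [666.5, 56.0, 276.1]
eef_rot: [[0.065, 0.998, -0.001], [0.998, -0.065, 0.0], [0.0, -0.001, -1.0]]
contact_force: [-0.1, -0.1, -0.1]
gripper_width: -0.0
finger_force: 0.0
[666.48578662  55.97586323 276.09691576] [269.86861199 183.8469203 ] [256.70949503   2.50198683]
```

View pics/w6.png

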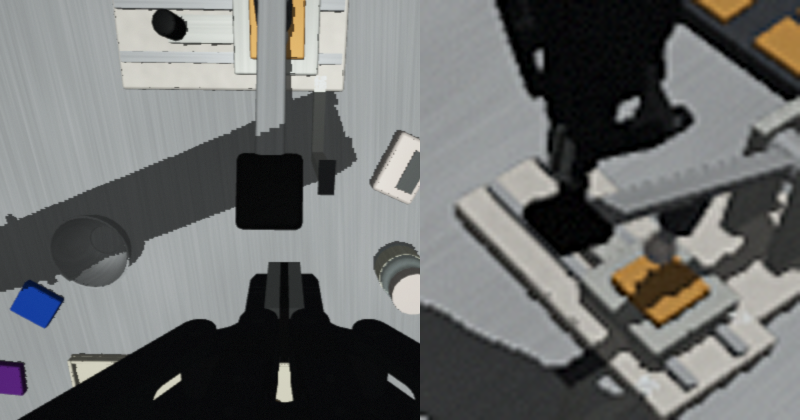

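The wrist view shows the paddle at (269,191), about 3 mm from prediction. The scene inset shows the biscuit under the probe. I'll align and press along the arc.

```bash
python3 -m creep '[[0.2,-0.07,0.1,0],[0.2,-0.06,0.3,0],[0,0,0.3,0],[0,0,0.2,0],[0,0,0.1,0],[0,0,0,0],[0,0,0,0]]'
python3 -m creep '[[0,0,0.08,0],[0,0,0.1,0],[0,0,0.1,0],[0,0,0.1,0],[-0.01,0,0.1,0],[-0.01,0,0.1,0],[-0.02,0,0.1,0],[-0.02,0,0.1,0],[-0.02,0,0.1,0],[-0.02,0,0.1,0],[-0.02,0,0.1,0],[-0.02,0,0.1,0],[0,0,0,0],[0,0,0,0]]'
```

```text
time: 23.0
eef_pos: [662.4, 75.0, 226.9]
eef_rot: [[0.067, 0.998, 0.0], [0.998, -0.067, -0.0], [-0.0, 0.0, -1.0]]
contact_force: [0.1, 0.2, 0.5]
gripper_width: -0.1
finger_force: 0.0
time: 24.4
eef_pos: [661.7, 68.3, 167.8]
eef_rot: [[0.067, 0.998, 0.0], [0.998, -0.067, -0.0], [-0.0, 0.0, -1.0]]
contact_force: [0.0, -1.2, 3.3]
gripper_width: 0.2
finger_force: 1.4
```

```bash
python3 -m creep '[[-0.02,0,0.08,0],[-0.02,0,0.1,0],[-0.02,0,0.1,0],[-0.02,0,0.1,0],[-0.02,0,0.1,0],[-0.01,0,0.1,0],[-0.01,0,0.08,0],[0,0,0.06,0],[0,0,0.06,0],[0,0,0.04,0],[0,0,0.02,0],[0,0,0,0],[0,0,0,0]]'
python3 -m creep '[[0,0,0,0],[0,0,0,0]]'
```

```text
time: 25.7
eef_pos: [661.4, 62.1, 126.2]
eef_rot: [[0.067, 0.998, 0.0], [0.998, -0.067, -0.001], [-0.001, 0.0, -1.0]]
contact_force: [-0.9, -1.6, 8.2]
gripper_width: 0.3
finger_force: 3.3
time: 25.9
eef_pos: [661.4, 62.1, 126.3]
eef_rot: [[0.067, 0.998, 0.0], [0.998, -0.067, -0.001], [-0.001, 0.0, -1.0]]
contact_force: [-0.0, -0.9, 5.9]
gripper_width: -0.2
finger_force: 3.3
```

```bash
python3 -m creep '[[0,0,0.03,0],[0,0,0.03,0],[0,0,0.03,0],[0,0,0.03,0],[0,0,0.02,0],[0,0,0,0],[0,0,0,0],[0,0,0,0]]'
python3 - <<'E'
from h import *
t=read_camera("scene"); f=[]
for _ in range(6): read_camera("scene"); f.append(observe()["contact_force"][2])
s=observe();print(s["eef_pos"],np.mean(f)); c=read_camera("wrist")
cv2.imwrite("pics/f1.png",np.hstack([c["pixels"][:,100:480],cv2.resize(t["pixels"][155:260,310:415],(420,420),interpolation=cv2.INTER_CUBIC)]))
E
```

```text
time: 26.7
eef_pos: [661.4, 61.8, 119.4]
eef_rot: [[0.067, 0.998, 0.0], [0.998, -0.067, -0.001], [-0.001, 0.0, -1.0]]
contact_force: [-1.2, -2.6, 7.7]
gripper_width: -0.0
finger_force: 3.7
[661.39558708  61.71233652 119.39628542] 7.119958268801894
```

View pics/f1.png

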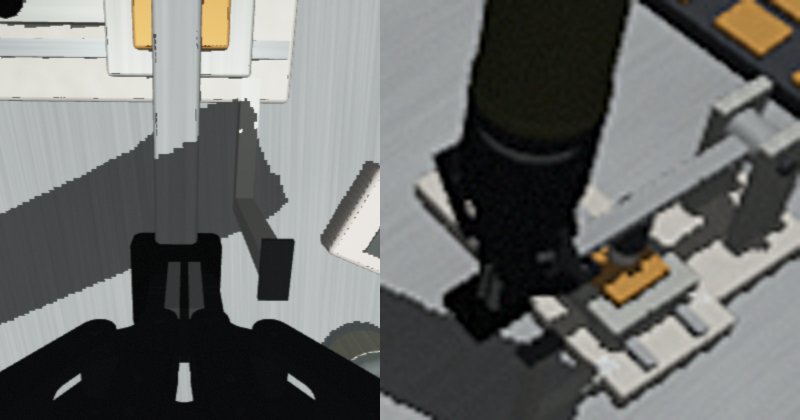

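The probe bears on the biscuit, and at 119.4 mm the force is 7.1 N. The last 2.3 mm follow.

```bash
python3 -m creep '[[0,0,0.02,0],[0,0,0.015,0],[0,0,0.01,0],[0,0,0,0],[0,0,0,0],[0,0,0,0],[0,0,0,0],[0,0,0,0]]'
python3 - <<'E'
from h import *
f=[];z=[]
for _ in range(8): read_camera("scene"); s=observe(); f.append(s["contact_force"][2]);z.append(s["eef_pos"][2])
c=read_camera("wrist");P=wpose(c,s)
print(np.mean(f),np.mean(z),s["time"])
# post top (dark, 113 mm) relative to pad in the wrist view
g=cv2.cvtColor(c["pixels"],cv2.COLOR_BGR2GRAY);k=np.zeros(g.shape,bool);k[225:315,350:405]=1
for ce,a,l in blobs((g<40)&k,100): print(ce,onz(c,ce,113,P).round(1),"expect",np.round([668.6+45*.998-124*.067,190.6-45*.067-124*.998],1))
E
```

```text
time: 27.9
eef_pos: [661.4, 61.6, 117.2]
eef_rot: [[0.067, 0.998, 0.0], [0.998, -0.067, -0.001], [-0.001, 0.0, -1.0]]
contact_force: [-0.3, -2.8, 8.1]
gripper_width: -0.1
finger_force: 4.0
8.32463689878059 117.25072032874246 28.3
[375.75143603 270.35300261] [703.7  61.3 113. ] expect [705.2  63.8]
```

```bash
python3 -c "from rig import *; print(job_done())"
```

```text
the job is handed in; nothing more can be done
None
```

I laid the square biscuit flat in the middle of the carriage, pushed the carriage in to its stop, and handed in at 28 s with the paddle still pressed level: fingertips at 117 mm, about 8 N, just over the 7 to 8 N expected; the pass/fail result was not shown.

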